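Load a movement carrier into the test winder's spring-clip cradle

TASK

Pick up the carrier plate that holds the watch movement and load it into the cradle of the test winder, narrow ear in the slot next to the drive housing, sliding both ears down between the spring clips until the plate sits flat and fully home on the seat at both ends. Work by feel and gently: push steadily past the rub of the clips until you feel the plate bear on the seat, and stop there without leaning on the cradle. Let go of it, and leave everything else on the bench where it is.

Things in the scene. Friction and masses are not known exactly. Their poses are not given: they have to be found in the camera images.
- carrier: the carrier with the movement, 0.11 to 0.21 kg, lying flat: a 5 mm aluminium plate, 60 mm (its x) by 92 mm (its y), with an ear as thick as the plate and 16 mm long at the middle of each y end (124 mm over the ears). A grey holder block stands on its middle. Origin: centre of the plate's underside, z up
- holder (a point): centre of the holder block's top, 21 mm above the carrier's origin. The block is plastic, 36 mm (x) by 42 mm (y), from the plate's top (5 mm) up, its flat x sides made to be gripped; the round brass movement shows in its top
- narrow_ear (a point): a point of the carrier: underside of the 14 mm wide ear, 53 mm along the carrier's +y from its origin
- wide_ear (a point): a point of the carrier: underside of the 24 mm wide ear, 53 mm along the carrier's -y from its origin
- winder: the test winder, fixed: a foot plate 100 by 300 mm, a white drive housing 110 (x) by 115 (y) by 125 mm high whose near face lies 95 mm along +y from the cradle's centre, and the dark steel cradle on its short shaft, open to the top. Origin: on the bench under the cradle's centre, z up, +y towards the housing
- cradle: the cradle without its clips: two seat bars that carry the plate's ends, and two upright cheeks 64 mm wide (x), 10 mm thick, inner faces 48 mm either side of the centre (2 mm play for the plate each way, slanted lead-in on top). Cheeks rise 16 mm above the seat, lead-ins and clip lips 20 mm. Each has a slot open at the top, 8 mm wider than its ear. Origin and axes as the winder's
- seat (a point): centre of the hard steel seat plane, 70 mm above the bench: the carrier's origin comes here, axes parallel, when it is home. On reaching it the force on the tool climbs steeply out of the even rub of the clips: 7 N or more for each further mm commanded, depending on how stiff the arm is
- narrow_slot (a point): floor of the slot for the 14 mm ear, in the cheek next to the drive housing, 53 mm along +y from the seat's centre and level with it. A bright leaf-spring clip lines both x sides of each slot: its flared lip catches an ear up to 3.5 mm off centre, tapers in from 15 to 8 mm above the floor, and below that the pair stands 2 mm closer than the ear's width
- wide_slot (a point): floor of the slot for the 24 mm ear, in the outer cheek, 53 mm along -y from the seat's centre and level with it; same clips. Pushing a carrier through all four clips takes up to 25 N in all at the taper, then an even 7 to 20 N from 8 mm above the floor down to the seat; not pushed, the plate stays where it is
- spare_carrier: an empty carrier of the same shape, its holder an open square frame without a movement; stays where it is
- oil_stand: dark blue stand with four white oil pots, 42 by 105 by 28 mm, origin under its centre
- tray: open yellow tray, 75 by 75 by 18 mm, origin under its centre
- loupe: black eye loupe, 34 mm wide, 30 mm high, standing, origin under its centre
- dust_dome: clear dust dome with a knob on a white base, 104 mm wide, 72 mm high, origin under its centre
- tweezers: brass tweezers lying flat, 130 mm long, 5 mm high, origin near the middle
- probe: black and white plastic probe lying flat, 130 mm long, 8 mm high, origin near the middle
- driver_stand: round black stand with six upright screwdrivers, 110 mm wide, 112 mm high, origin under its centre
There are look-alikes about, which are no part of the job. Leave any brown or red look-alike of the carrier alone.

How it is judged (in metres and radians):
On the way, in this order (a step that is already met when the one before it is completed fails the run):
1. the carrier is lifted clear of the bench (height (world z) of carrier above 0.03 m and contact force between carrier and cradle below 0.1 N), for 0.2 s.
2. both ears stand between the clips of their own slots, the plate about level (horizontal distance between narrow_ear and narrow_slot below 0.005 m and horizontal distance between wide_ear and wide_slot below 0.005 m and z of narrow_ear in the frame of narrow_slot below 0.012 m and z of wide_ear in the frame of wide_slot below 0.012 m), for 0.1 s.
3. the carrier is pressed home until it bears on the seat (z of narrow_ear in the frame of narrow_slot below 0.0015 m and z of wide_ear in the frame of wide_slot below 0.0015 m and contact force between carrier and cradle above 2 N), for 0.1 s.
At the end, for the whole second after the job is handed in: the carrier sits flat in the cradle, the narrow ear in the slot by the housing: the undersides of both ears within 1.5 mm of their slot floors and within 4 mm of the slots' centres, the plate level to 0.03 rad, let go and at rest (z of narrow_ear in the frame of narrow_slot between -0.0015 and 0.0015 m and z of wide_ear in the frame of wide_slot between -0.0015 and 0.0015 m and horizontal distance between narrow_ear and narrow_slot below 0.004 m and horizontal distance between wide_ear and wide_slot below 0.004 m and angle between the z axis of carrier and the z axis of seat, either way round below 0.03 rad and linear speed of carrier below 0.01 m/s); the robot touches nothing.
It fails at once if the carrier is pressed on the cradle's steel (seat or cheeks, the clips not counted) with more than 20 N (contact force between carrier and cradle above 20 N).
It fails at once if another thing on the bench is shifted by more than 15 mm (distance of any of spare_carrier, oil_stand, tray, loupe, dust_dome, tweezers, probe, driver_stand from where it was at the start of the episode above 0.015 m).
It also fails if it takes over 64 s, if anything falls off the work surface, if the arm or the gripper's body presses on something with over 40 N, if the wrist force passes 120 N, or if a joint passes its speed limit or range.

ROBOT

A 6-joint arm with a two-finger parallel gripper is mounted at the origin on the work surface. World frame = base frame: x ahead of the robot, y to its left, z up, the work surface at z = 0. Lengths are in m, angles in degrees, forces in N, time in s.
With the tool pointing down it reaches from about 0.375 to 0.75 m from the base axis. Payload 9 kg.
Tool frame: the origin (TCP) lies where the fingers leave the gripper's body, on its centre line; the fingertips stand 73 mm ahead of it and the grasp point (between the pads) lies 54 mm ahead of it (robot.tip_reach is the distance from the TCP to the fingertips, in m); z points along the fingers, y is the line along which they close (so a half turn about z gives the same grasp; the last joint's range is limited). The gripper opens to 85 mm and grips with 20 to 120 N. Pads are 22 mm wide; open, the fingers measure 114 mm over their backs; the gripper's body (76 mm by 85 mm) begins 54 mm behind the grasp point. The pads swing forward as they close: fully open they stand 13 mm farther back than shut.
Start: joints at [-80.77, 5.964, 5.575, 89.605, 0, 77.527], TCP at [0.222, -0.557, 0.304] pointing down, gripper open.
Joint ranges: [-171.21, 171.21], [-48.23, 106.86], [-62.78, 66.21], [-105.2, 120.99], [-86.42, 89.51], [-180, 180]. Speed limits (degrees/s): [127.2, 127.2, 147.25, 180, 180, 180].

INTERFACE

Orientations are given as [roll, pitch, yaw] about the fixed x, y, z axes, in that order (R = Rz(yaw) Ry(pitch) Rx(roll)).
In Python, from plant import robot gives the robot as it stands. Calls block until the motion is done:
- robot.move_pose(position, orientation): joint-space move of the TCP to a pose.
- robot.line_to(position, vel=0.15, rotation=None, guard=None): straight line of the TCP; rotation=None keeps the orientation; vel is the mean speed in m/s. With guard (N) it stops when the force on the tool has changed by that much, and returns True; else False.
- robot.goto_joints(angles): joint-space move.
- robot.set_gripper(opening): finger opening in m; the grip force is fixed at half the most; returns when the fingers have stopped.
- robot.pause(seconds).
- robot.ik(position, orientation): joint angles nearest the present ones, or None.
- robot.observe(): the state.
- robot.grab_frame(name): name is "side" or "top" or "wrist"; returns the picture (480x640x3 uint8, blue, green, red); there is no depth.
- robot.get_calibration(name): a dict with "vertical_fov" (degrees; the focal length in pixels is half the picture's height over the tangent of half this angle, whatever the lens; pixels are square), "cx", "cy" (the principal point, pixels), "rvec" (rotation vector, rad) and "tvec" (3), from world to camera coordinates, as OpenCV has them. Camera axes: x right, y down, z forward; pixel columns grow to the right and rows downward; lengths in m; the calibration is good to about 2 mm. A picture is of the moment at which its call begins: read the wrist's pose just before it. get_calibration takes no time and is no camera call; for the wrist camera it gives the pose at the moment of the call.
A pose or a line that the arm cannot do raises robot.IKError and nothing moves.
- robot.job_done(): hands the job in; it is judged then, once.
The state is a dict: "time": time; "q": joint angles; "qvel": joint speeds; "joint_torque": joint torques, N m; "tool_pos": TCP position; "tcp_rot": TCP orientation; "ft_force": force on the tool from outside, world axes, zero at the start; "torque": the same for the moment, N m; "gripper_width": finger opening in m; "gripper_force": force on a finger pad.
Only numpy, scipy, OpenCV 4.12 (cv2) and the standard library are available. Lean on these libraries where they do the work, as an engineer would, in place of code of your own. Each camera call takes 0.05 s, during which the arm holds its last target. There are 200 camera calls.

## Working session

There is one attempt and no reset: what is moved stays moved. The work goes in short steps, each a Python script; the robot and the scene stay as the last script left them, time stands still between calls to the robot, and variables do not carry over. Pictures are saved under pics/ and viewed, at most 10 in all, crops included, and the job is handed in when it is done.

```bash
ls; mkdir -p pics
python3 - <<'E'
from plant import robot
import cv2
for n in("top","side"):
    f=robot.grab_frame(n); cv2.imwrite(f"pics/{n}0.png",f); print(n,robot.get_calibration(n))
f=robot.grab_frame("wrist"); cv2.imwrite("pics/wrist0.png",f); print(robot.get_calibration("wrist"))
print(robot.observe())
E
```

```text
pics
top {'vertical_fov': 54.429606811953775, 'cx': 321.51379542158816, 'cy': 251.02695218798303, 'rvec': array([ 2.15310468, -2.12312914,  0.19345419]), 'tvec': array([0.06145674, 0.55145117, 1.03491257])}
side {'vertical_fov': 45.30965059727708, 'cx': 324.0363139063778, 'cy': 237.84523991245314, 'rvec': array([ 2.26557297, -0.084927  ,  0.01922208]), 'tvec': array([-0.56912156,  0.16204709,  1.31705105])}
{'vertical_fov': 58.19748735996421, 'cx': 322.91660165812635, 'cy': 247.06895662499375, 'rvec': array([-2.40416162,  1.630833  ,  0.22813   ]), 'tvec': array([-0.60017828, -0.0368076 ,  0.3797525 ])}
{'time': 0.15, 'q': array([-8.07706229e+01,  5.98861225e+00,  5.53850772e+00,  8.96051667e+01,
        1.87439131e-03,  7.75255469e+01]), 'qvel': array([-0.0560827 , -0.16427845,  0.10730665,  0.08235337, -0.03519274,
        0.05555647]), 'joint_torque': array([ 3.78455676e-03, -5.57354736e+01,  5.04007602e+01,  1.25408219e-02,
       -2.65718472e-04,  2.40842422e-05]), 'tool_pos': array([ 0.22186102, -0.55728415,  0.30333452]), 'tcp_rot': array([-1.79946438e+02, -1.37689551e-02,  2.17038229e+01]), 'ft_force': array([ 0.56821817, -0.22843036,  0.58925083]), 'torque': array([ 0.00328281, -0.03391934, -0.02556403]), 'gripper_force': 0.0, 'gripper_width': 0.08534289524921562}
```

View pics/top0.png

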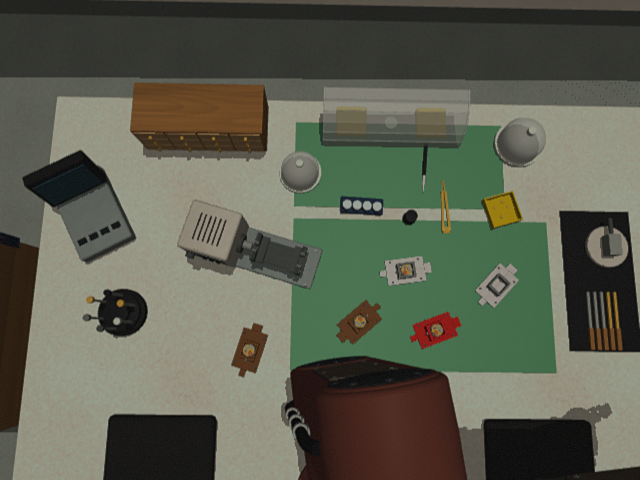

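View pics/side0.png

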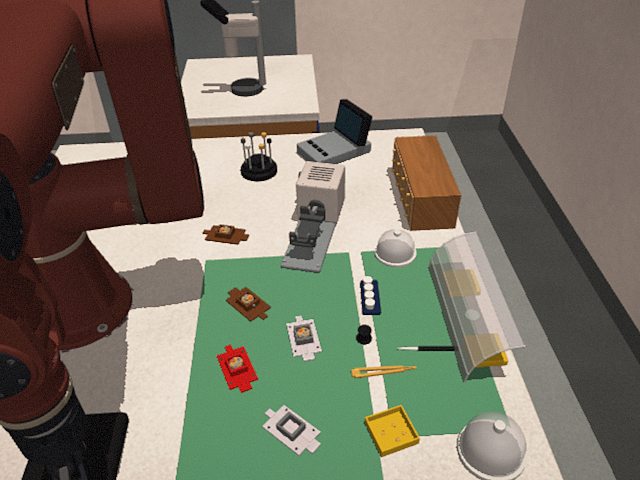

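Candidates for the carrier in the top view: silver with brass at (406,270), silver with an open frame at (497,286, the spare), brown at (359,321) and (250,348), red at (435,330). I choose (406,270). The winder cradle is at about (278,255) and the housing at (212,230), with +y towards image left and slightly up. Next is a close crop to check the choice.

```bash
cat > h.py <<'E'
import cv2, numpy as np
from plant import robot
def cam(n):
    c=robot.get_calibration(n); f=240/np.tan(np.radians(c["vertical_fov"])/2)
    R=cv2.Rodrigues(np.array(c["rvec"],float))[0]; t=np.array(c["tvec"],float)
    return f,c["cx"],c["cy"],R,t
def ray(C,uv,z):
    f,cx,cy,R,t=C; d=R.T@np.array([(uv[0]-cx)/f,(uv[1]-cy)/f,1]); o=-R.T@t
    return o+d*(z-o[2])/d[2]
def proj(C,p):
    f,cx,cy,R,t=C; q=R@np.asarray(p,float)+t; return np.array([cx+f*q[0]/q[2],cy+f*q[1]/q[2]])
E
python3 - <<'E'
from h import *
f=cv2.imread("pics/top0.png"); s=lambda a,b:cv2.resize(f[b:b+75,a:a+100],None,fx=4,fy=4,interpolation=cv2.INTER_CUBIC)
cv2.imwrite("pics/crop0.png",np.vstack([s(356,232),s(230,215)]))
C=cam("top")
for uv,z in [((383,273),.005),((430,269),.005),((406,270),.021),((278,255),.07),((252,247),.09),((302,262),.09),((212,230),.125)]: print(uv,ray(C,uv,z).round(4))
o=-C[3].T@C[4];print("cam",o)
W=cam("wrist");print("wristcam",-W[3].T@W[4],W[3].round(2))
E
```

```text
(383, 273) [ 0.5065 -0.079   0.005 ]
(430, 269) [ 0.5178 -0.192   0.005 ]
(406, 270) [ 0.5124 -0.1311  0.021 ]
(278, 255) [0.5359 0.1676 0.07  ]
(252, 247) [0.5498 0.2241 0.09  ]
(302, 262) [0.5178 0.1125 0.09  ]
(212, 230) [0.5795 0.3067 0.125 ]
cam [0.36836382 0.08007026 1.11212239]
wristcam [ 0.28527121 -0.53295546  0.37464589] [[ 0.37 -0.93 -0.  ]
 [-0.89 -0.36  0.27]
 [-0.25 -0.1  -0.96]]
```

View pics/crop0.png

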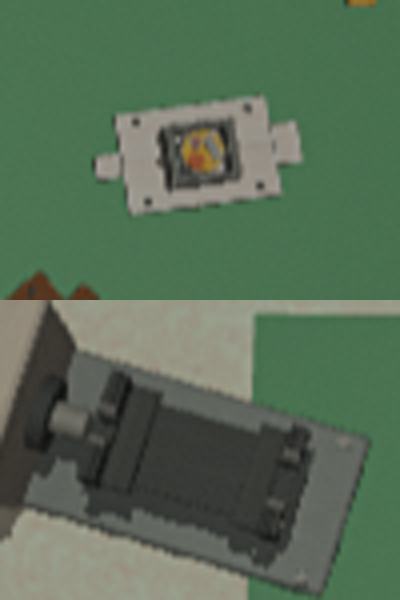

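The crop confirms it: the silver carrier with brass has its narrow ear on the left (+y) side at (382,273) and its wide ear on the right at (430,268). The cradle lies with the housing to its left. Next I look at both from close up with the wrist camera.

Run:
```python
from h import *
import pickle
D={}
for n,p,yaw in(("car",[.512,-.135,.2],-84.3),("win",[.536,.168,.26],-106)):
    robot.move_pose(p,[180,0,yaw]); robot.pause(.3)
    D[n]=cam("wrist"); f=robot.grab_frame("wrist"); cv2.imwrite(f"pics/w_{n}.png",f)
    o=robot.observe(); print(o["time"],o["tool_pos"],o["tcp_rot"],o["q"],o["ft_force"])
print(robot.tip_reach)
pickle.dump(D,open("D.pkl","wb"))
```

```text
3.4583 [ 0.5119991  -0.13506881  0.20001019] [-1.79998873e+02 -5.53381609e-04 -8.43100155e+01] [-2.89455891e+01 -6.03663439e+00 -1.72188763e+01  7.88165164e+01
  1.85130237e-04 -1.24635574e+02] [ 0.14268391 -1.06325297  0.05430514]
4.9917 [0.53611351 0.16742544 0.25990403] [ 1.79992589e+02 -4.75289222e-03 -1.06049015e+02] [ 4.00293088e+00 -9.86666628e-01 -6.13126538e+00  8.48639927e+01
 -1.92374386e-03 -6.99480532e+01] [ 0.6804517  -0.11360758 -0.16517289]
0.0726
```

View pics/w_car.png

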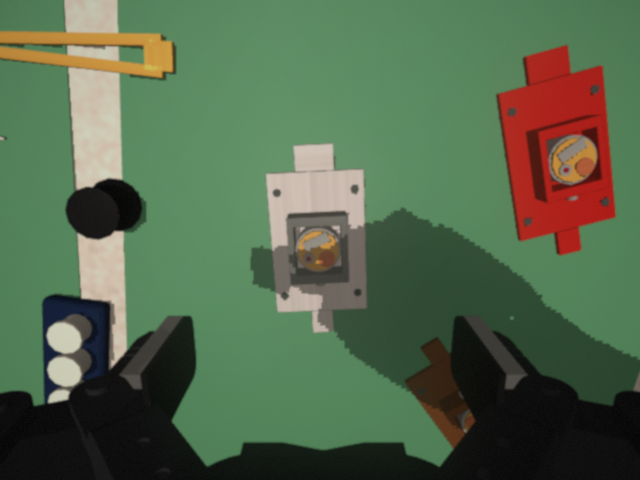

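View pics/w_win.png

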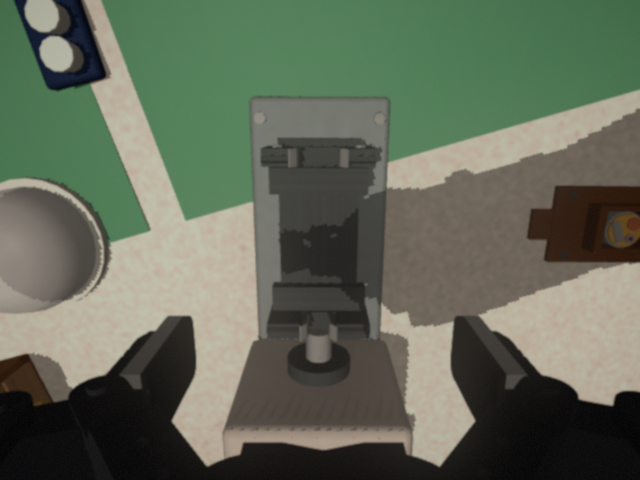

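The wrist view shows the carrier plate with corners near (267,173), (364,169), (367,308) and (277,312). The wide ear is at (314,157) and the narrow ear at (322,320). In the winder view the outer cheek is at about (320,157) with clips at x≈293 and 345, and the housing-side cheek is at about row 325. I'll compute the carrier pose by mask and zoom in on the cradle.

Run:
```python
from h import *
import pickle
D=pickle.load(open("D.pkl","rb"))
f=cv2.imread("pics/w_car.png"); hsv=cv2.cvtColor(f,cv2.COLOR_BGR2HSV)
m=((hsv[...,1]<55)&(hsv[...,2]>70)).astype(np.uint8)*255
m[:, :230]=0; m[:,400:]=0; m[:120]=0; m[350:]=0
c=max(cv2.findContours(m,cv2.RETR_EXTERNAL,cv2.CHAIN_APPROX_NONE)[0],key=cv2.contourArea)
P=np.array([ray(D["car"],p[0],.005)[:2] for p in c]).astype(np.float32)
r=cv2.minAreaRect(P);print("rect incl ears",r)
# refine: frame from rect axes
c0=np.array(r[0]); a=np.radians(5.7)
for _ in range(4):
    ex=np.array([np.cos(a),np.sin(a)]);ey=np.array([-ex[1],ex[0]])
    L=(P-c0)@np.stack([ex,ey]).T
    s1=L[(L[:,0]>25)&(abs(L[:,1])<40)]; s2=L[(L[:,0]<-25)&(abs(L[:,1])<40)] if 0 else None
    s1=L[(L[:,0]>.024)&(abs(L[:,1])<.04)]; s2=L[(L[:,0]<-.024)&(abs(L[:,1])<.04)]
    k1=np.polyfit(s1[:,1],s1[:,0],1);k2=np.polyfit(s2[:,1],s2[:,0],1)
    a-=np.arctan((k1[0]+k2[0])/2)
print("yaw",np.degrees(a),"slopes",k1,k2,"y ends",L[:,1].min(),L[:,1].max())
n=L[L[:,1]>.052];w=L[L[:,1]<-.052];print("ear x",n[:,0].min(),n[:,0].max(),w[:,0].min(),w[:,0].max())
cx=(k1[1]+k2[1])/2; cy=(L[:,1].min()+L[:,1].max())/2
print("origin",c0+cx*ex+cy*ey)
g=cv2.imread("pics/w_win.png")[125:365,240:400]
g=cv2.resize(g,None,fx=4,fy=2.5*1.0,interpolation=cv2.INTER_CUBIC)
cv2.imwrite("pics/wz.png",cv2.convertScaleAbs(g,alpha=1.9,beta=10))
```

```text
rect incl ears ((0.5137360095977783, -0.13199104368686676), (0.061150308698415756, 0.12510919570922852), 8.374736785888672)
yaw 8.475995519441616 slopes [-0.00112684  0.03017655] [ 0.00112684 -0.03009982] y ends -0.06255016848188116 0.06255958997318635
ear x -0.0072562301013140785 0.00731437225077979 -0.012419704972103323 0.012381641700089487
origin [ 0.51377327 -0.13198073]
```

View pics/wz.png

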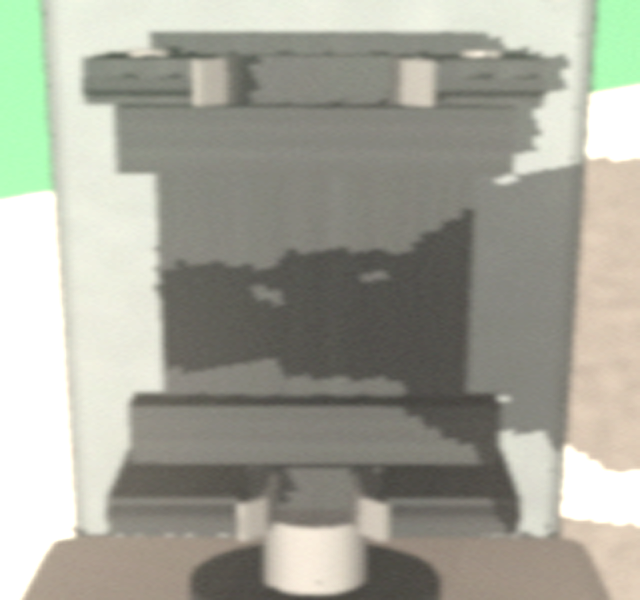

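The zoom shows the outer cheek top spanning zoom x 84–565, rows 55–92. Its clips are at x 190–232 and 397–437. The inner cheek top spans x 108–516, rows 500–533, with clips at 236–270 and 357–390. I'll convert symmetric pairs of features to positions.

Run:
```python
from h import *
import pickle
C=pickle.load(open("D.pkl","rb"))["win"]
Z=lambda x,y:(240+(x+.5)/4-.5,125+(y+.5)/2.5-.5)
th=np.radians(-16.05);ex=np.array([np.cos(th),np.sin(th)]);ey=np.array([-ex[1],ex[0]])
o=np.array([.536,.168])
def s(n,x,y,z):
    d=ray(C,Z(x,y),z)[:2]-o; print(n,(1000*np.array([d@ex,d@ey])).round(2))
    return d
for n,a,b,z in [("foot far",(45,60),(594,60),.01),("foot nr",(78,520),(561,520),.01),("o cheek ends",(84,75),(567,75),.09),("i cheek ends",(108,515),(516,515),.09),
 ("o clip out",(190,75),(437,75),.09),("o clip in",(232,75),(398,75),.09),("i clip out",(236,515),(390,515),.09),("i clip in",(262,515),(362,515),.09),
 ("o outer edge",(120,55),(540,55),.09),("o inner top",(120,92),(540,92),.09),("o inner low",(120,104),(540,104),.086),("i inner top",(130,500),(500,500),.09),("i outer",(130,533),(500,533),.09),
 ("seatbar i start",(132,400),(498,400),.07),("seatbar o",(116,170),(515,170),.07),("i face/seat",(132,465),(498,465),.07),("o face",(116,106),(515,106),.07)]:
    p,q=s(n,*a,z),s(n,*b,z); m=(p+q)/2; print("   mid",1000*(m@ex).round(5),1000*(m@ey).round(5),"w",1000*np.linalg.norm(p-q).round(4))
print(-C[3].T@C[4])
```

```text
foot far [ 52.04 -54.54]
foot far [-47.75 -54.49]
   mid 2.15 -54.519999999999996 w 99.8
foot nr [52.02 92.67]
foot nr [-46.96  92.77]
   mid 2.5300000000000002 92.72 w 99.0
o cheek ends [ 33.9  -55.36]
o cheek ends [-32.27 -55.33]
   mid 0.8099999999999999 -55.34 w 66.19999999999999
i cheek ends [34.41 50.62]
i cheek ends [-28.29  50.69]
   mid 3.0599999999999996 50.66 w 62.7
o clip out [ 19.38 -55.35]
o clip out [-14.46 -55.34]
   mid 2.46 -55.34 w 33.8
o clip in [ 13.63 -55.35]
o clip in [ -9.11 -55.34]
   mid 2.26 -55.34 w 22.700000000000003
i clip out [14.74 50.64]
i clip out [-8.92 50.67]
   mid 2.9099999999999997 50.66 w 23.7
i clip in [10.75 50.65]
i clip in [-4.62 50.66]
   mid 3.07 50.66 w 15.4
o outer edge [ 28.82 -59.63]
o outer edge [-28.44 -59.6 ]
   mid 0.19 -59.62 w 57.3
o inner top [ 29.09 -51.69]
o inner top [-28.69 -51.66]
   mid 0.2 -51.68 w 57.8
o inner low [ 29.66 -48.73]
o inner low [-29.25 -48.69]
   mid 0.21000000000000002 -48.71 w 58.9
i inner top [30.9  46.59]
i inner top [-25.72  46.65]
   mid 2.59 46.620000000000005 w 56.599999999999994
i outer [31.19 55.52]
i outer [-25.95  55.58]
   mid 2.62 55.550000000000004 w 57.1
seatbar i start [32.22 28.08]
seatbar i start [-26.81  28.13]
   mid 2.71 28.11 w 59.0
seatbar o [ 32.74 -31.46]
seatbar o [-27.87 -31.42]
   mid 2.4299999999999997 -31.44 w 60.6
i face/seat [32.8  46.26]
i face/seat [-27.27  46.32]
   mid 2.77 46.29 w 60.1
o face [ 32.21 -46.82]
o face [-27.44 -46.79]
   mid 2.3800000000000003 -46.800000000000004 w 59.7
[0.51649858 0.10001966 0.33118772]
```

Run:
```python
from h import *
G=[.51377,-.13198]; yaw=8.48-90
robot.move_pose([*G,.15],[180,0,yaw]); robot.line_to([*G,.0801],vel=.08,guard=8)
print(robot.observe()["tool_pos"]); robot.set_gripper(.0)
o=robot.observe();print(o["gripper_width"],o["gripper_force"],o["ft_force"],o["time"])
robot.line_to([*G,.23],vel=.12)
o=robot.observe();print(o["gripper_width"],o["ft_force"])
W=[.5380,.1653]; robot.move_pose([*W,.23],[180,0,-106.25]); robot.line_to([*W,.0801+.07+.026],vel=.06,guard=6); robot.pause(.3)
o=robot.observe();print(o["tool_pos"],o["tcp_rot"],o["ft_force"],o["torque"],o["time"])
C=cam("wrist");f=robot.grab_frame("wrist");cv2.imwrite("pics/hov.png",f)
import pickle;pickle.dump(C,open("C2.pkl","wb"))
g=cv2.resize(f[60:420,190:450],None,fx=2.25,fy=1.66,interpolation=cv2.INTER_CUBIC);cv2.imwrite("pics/hovz.png",cv2.convertScaleAbs(g,alpha=1.6,beta=10))
```

```text
[ 0.51413664 -0.13217459  0.08067162]
0.03498537793895154 61.26299500465393 [-0.73860612 -0.62386352  5.09264338] 7.75
0.03463335175912444 [-0.34124497 -0.10289864 -2.27371749]
[0.53809685 0.16531959 0.17630876] [-1.79982845e+02  8.05436714e-03 -1.06248751e+02] [ 0.58774734  0.39882358 -1.18140562] [ 0.00073837  0.04398424 -0.03233239] 11.6417
```

View pics/hovz.png

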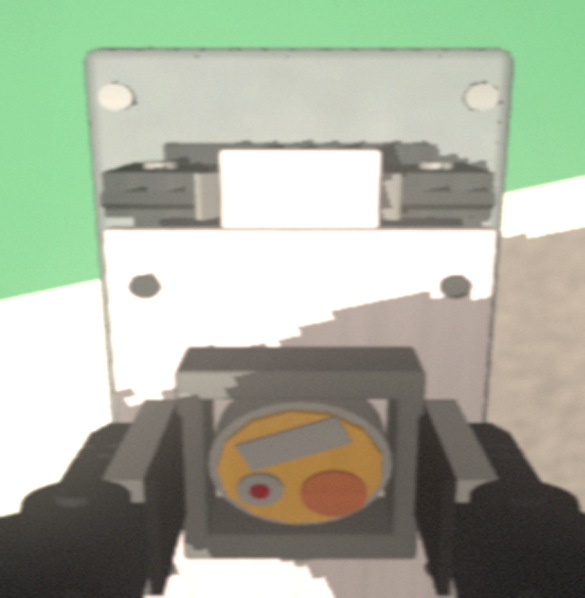

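The hover view shows the wide ear (zoom x 219–381) centred between its clips (195–402) to well under 1 mm. The plate's edge is at row 228 and the cheek is at rows 168–212. I'll check y, then push down by feel.

Run:
```python
from h import *
import pickle
C=pickle.load(open("C2.pkl","rb"))
Z=lambda x,y:(190+(x+.5)/2.25-.5,60+(y+.5)/1.66-.5)
th=np.radians(-16.25);ex=np.array([np.cos(th),np.sin(th)]);ey=np.array([-ex[1],ex[0]]);o=np.array([.5381,.1653])
for n,x,y,z in [("ear end L -62",219,150,.101),("ear end R",381,150,.101),("plate edge L",104,229,.101),("plate edge R",497,229,.101),("cheek outL -58",103,170,.09),("cheek R",492,170,.09),("clipL",195,190,.09),("clipR",402,190,.09),("inner top",150,207,.09)]:
    d=ray(C,Z(x,y),z)[:2]-o;print(n,(1000*np.array([d@ex,d@ey])).round(2))
```

```text
ear end L -62 [ 11.53 -62.17]
ear end R [-12.39 -62.16]
plate edge L [ 29.39 -46.26]
plate edge R [-30.4  -46.24]
cheek outL -58 [ 31.07 -57.34]
cheek R [-31.15 -57.32]
clipL [ 16.48 -53.04]
clipR [-16.88 -53.03]
inner top [ 23.89 -49.33]
```

```bash
cat > push.py <<'E'
from h import *
W=[.5380,.1653]
def st(): 
    F=[];P=[]
    for _ in range(3):
        o=robot.observe();F.append(o["ft_force"]);P.append(o["tool_pos"]);robot.pause(.02)
    return np.mean(F,0),np.mean(P,0),o
def rep(c,F,P,o): print(round(1000*(c-.0807-.07),2),"act",round(1000*(P[2]-.1507),2),"F",F.round(1),"T",o["torque"].round(2),"t",round(o["time"],1))
E
python3 - <<'E'
from push import *
b,P,o=st();rep(P[2],b,P,o)
for h in [18,16,15,14,13,12,11,10,9,8,7,6,5,4.5,4,3.5,3,2.5]:
    c=.1507+h/1000
    robot.line_to([*W,c],vel=.02); robot.pause(.05)
    F,P,o=st();F=F-b;rep(c,F,P,o)
    if F[2]>30 or np.hypot(*F[:2])>9: print("STOP");break
E
```

```text
25.53 act 25.53 F [-0.1 -0.3 -1.5] T [-0.01 -0.02 -0.02] t 11.7
18.0 act 18.03 F [ 0.1  0.  -1.1] T [-0.03 -0.03  0.01] t 12.3
16.0 act 15.98 F [ 0.1  0.4 -0.7] T [ 0.06 -0.02 -0.07] t 12.7
15.0 act 15.08 F [ 2.8 -0.5 -1.3] T [-0.07 -0.46 -0.04] t 13.0
14.0 act 14.19 F [ 3.6 -0.4  0.4] T [-0.13 -0.75  0.01] t 13.4
13.0 act 13.31 F [ 4.2 -0.6  3. ] T [-0.17 -1.01 -0.03] t 13.7
12.0 act 12.47 F [ 4.5 -0.8  6.6] T [-0.2  -0.92 -0.03] t 14.1
11.0 act 11.69 F [ 3.6 -0.9  8.5] T [-0.25 -0.77 -0.02] t 14.4
10.0 act 10.99 F [ 2.3 -0.9 11. ] T [-0.2  -0.45 -0.01] t 14.8
9.0 act 10.21 F [ 1.4 -0.4 13.2] T [-0.16 -0.27 -0.04] t 15.1
8.0 act 9.34 F [ 1.1 -0.4 13.6] T [-0.1  -0.17 -0.  ] t 15.5
7.0 act 8.47 F [ 0.3  0.1 14.7] T [-0.07 -0.13 -0.04] t 15.8
6.0 act 6.96 F [ 1.6  0.1 11.7] T [ 0.1  -0.41 -0.01] t 16.2
5.0 act 5.98 F [ 1.9 -0.  11.4] T [ 0.04 -0.34  0.  ] t 16.5
4.5 act 5.63 F [ 1.7  0.3 12. ] T [-0.   -0.32  0.01] t 16.9
4.0 act 5.17 F [ 1.7  0.3 12.5] T [ 0.02 -0.31 -0.06] t 17.2
3.5 act 4.69 F [ 1.1  0.5 12.8] T [ 0.02 -0.32 -0.  ] t 17.6
3.0 act 4.22 F [ 0.8 -0.2 13.1] T [-0.03 -0.27  0.01] t 17.9
2.5 act 3.75 F [ 1.2  0.3 13.5] T [-0.01 -0.25 -0.05] t 18.3
```

Run:
```python
from push import *
b=np.array([-.1,-.3,-1.5]); h=2.5; fs=[]; ref=None
while h>-4.5:
    h-=.25;c=.1507+h/1000
    robot.line_to([*W,c],vel=.01); robot.pause(.05)
    F,P,o=st();F=F-b;rep(c,F,P,o);fs.append(F[2])
    ref=np.median(fs[-9:-3]) if len(fs)>6 else np.median(fs)
    if F[2]-ref>5.5 or F[2]>30: print("STOP",ref);break
```

```text
2.25 act 3.51 F [ 1.1  0.5 13.5] T [ 0.03 -0.2  -0.05] t 18.6
2.0 act 3.29 F [ 1.2  0.  13.5] T [-0.02 -0.22 -0.  ] t 19.0
1.75 act 3.04 F [ 1.2 -0.  13.6] T [ 0.01 -0.28 -0.01] t 19.3
1.5 act 2.78 F [ 1.   0.3 12.7] T [-0.01 -0.27 -0.02] t 19.7
1.25 act 2.54 F [ 1.3  0.  13.9] T [-0.01 -0.28 -0.01] t 20.0
1.0 act 2.3 F [ 1.2  0.1 13.6] T [ 0.   -0.22 -0.05] t 20.4
0.75 act 2.07 F [ 1.   0.3 13.4] T [ 0.01 -0.26 -0.05] t 20.7
0.5 act 1.79 F [ 1.1  0.2 13.6] T [ 0.01 -0.17  0.03] t 21.1
0.25 act 1.52 F [ 0.6  0.3 13.5] T [-0.05 -0.24 -0.03] t 21.4
0.0 act 1.28 F [ 0.5  0.2 13.3] T [ 0.01 -0.2  -0.  ] t 21.8
-0.25 act 1.03 F [ 1.3  0.3 13.1] T [-0.03 -0.26 -0.  ] t 22.1
-0.5 act 0.78 F [ 1.2  0.4 12.9] T [ 0.01 -0.24 -0.02] t 22.5
-0.75 act 0.49 F [ 1.4  0.2 13.3] T [-0.05 -0.28 -0.04] t 22.8
-1.0 act 0.23 F [ 1.3  0.3 13.1] T [-0.02 -0.26 -0.01] t 23.2
-1.25 act 0.06 F [ 0.9  0.3 13.6] T [ 0.03 -0.15 -0.05] t 23.5
-1.5 act -0.0 F [ 1.   0.  15.2] T [-0.04  0.02 -0.02] t 23.9
-1.75 act -0.02 F [ 0.2  1.1 17.3] T [-0.05  0.26 -0.03] t 24.2
-2.0 act -0.02 F [-1.6  0.1 18.8] T [-0.06  0.47 -0.05] t 24.6
STOP 13.237032501491665
```

The plate bears on the seat: the force climbed from the even 13 N rub to 18.8 N while the height stopped changing. I unload to near zero, release, retreat and check.

Run:
```python
from push import *
robot.pause(.15)
b=np.array([-.1,-.3,-1.5])
robot.line_to([*W,.1507-.0002],vel=.01); robot.pause(.1); F,P,o=st();rep(0,F-b,P,o)
robot.set_gripper(.085); robot.pause(.1); F,P,o=st();rep(0,F-b,P,o); print(o["gripper_width"])
robot.line_to([*W,.26],vel=.08); robot.pause(.3)
o=robot.observe();print(o["tool_pos"],o["ft_force"],o["time"])
C=cam("wrist");f=robot.grab_frame("wrist");cv2.imwrite("pics/fin.png",f)
import pickle;pickle.dump(C,open("C3.pkl","wb"))
g=cv2.resize(f[125:365,240:400],None,fx=4,fy=2.5,interpolation=cv2.INTER_CUBIC)
cv2.imwrite("pics/finz.png",cv2.convertScaleAbs(g,alpha=1.5,beta=5))
```

```text
-150.7 act 0.05 F [4.  1.8 7.2] T [ 0.35 -0.72 -0.07] t 25.2
-150.7 act -0.23 F [0.3 0.4 1.7] T [ 0.02 -0.04 -0.01] t 25.9
0.08474442803914695
[0.53794338 0.1653011  0.25985559] [-0.62193359  0.41838874  0.84869912] 27.7583
```

View pics/finz.png

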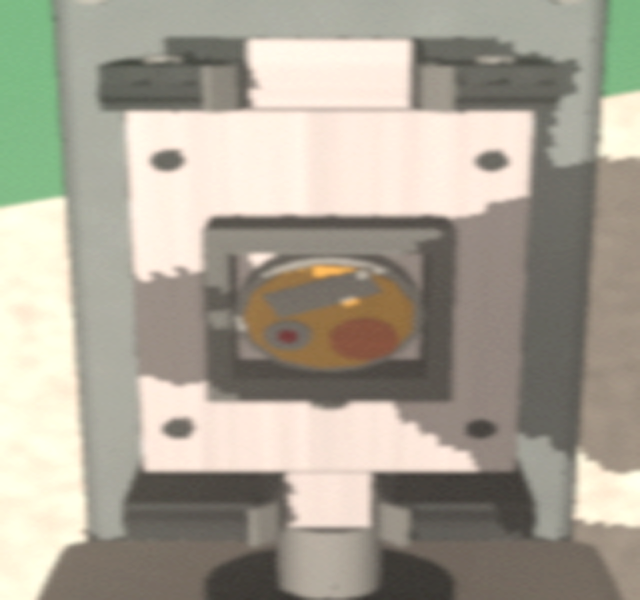

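The plate lies in the cradle with the wide ear at zoom (330,72) between its clips and the narrow ear at (330,500) next to the housing. It is square, and the height stayed at the seat (+0.05 mm) while I unloaded. Handing in.

```bash
python3 -c "
from plant import robot
print(robot.job_done())"
```

```text
the job is handed in; nothing more can be done
None
```

The carrier is loaded in the cradle with its narrow ear next to the housing, pressed by feel until it bore on the seat about 5.6 N above the clip rub, then released and handed in at about 28 s; no verdict was returned.

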